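# Close the dust flaps on a test-socket strip

### The job

Five small dust flaps stand open in a row on the socket strip in the middle of the green prototyping board: run your fingertips lightly along the row, low over the strip, and push the flaps down one after another until each lies flat over its socket. Begin with the flap that stands close to an end of the strip (beyond the flap at the other end there is still an open socket) and go in the direction in which they fold. Do not press hard on the board, do not lean the hand on it, and leave the three loose parts standing where they are.

Things in the scene. Friction and masses are not known exactly. Their poses are not given: they have to be found in the camera images.
- board: Green plate 260 x 220 x 4 mm, rigidly fixed, at any yaw. Origin: centre of its underside, on the bench; x along the flap row, the way the flaps fold; z up. On its middle line an aluminium strip with five sockets: 200 mm along x, 34 mm wide, top 18 mm above the bench. Centred on y = +66 and -66 mm: white breadboards 240 x 62 mm, tops 13 mm above the bench.
- hinge1 (a point): Midpoint of the fixed hinge axis of flap 1 (the first to close), 20.5 mm above the bench, at x = -86, y = 0 mm in the board's frame; the hinge axis runs along the board's y.
- flap1 (a joint): Hinge angle of flap 1, rad: 0 = upright (firm stop), 1.57 = closed, flat on the board's +x side of its hinge. Black plate 26 mm wide, 28 mm long from the hinge, 3 mm thick, centred on the hinge axis: closed, its upper face is 22 mm above the bench; upright, its edge 48.5 mm. Stiff hinge without spring: stays at any angle, turns at about 0.006 N m.
- hinge2 (a point): Midpoint of the fixed hinge axis of flap 2, 20.5 mm above the bench, at x = -50, y = 0 mm in the board's frame; the hinge axis runs along the board's y.
- flap2 (a joint): Hinge angle of flap 2, rad: 0 = upright (firm stop), 1.57 = closed, flat on the board's +x side of its hinge. Same as flap 1.
- hinge3 (a point): Midpoint of the fixed hinge axis of flap 3, 20.5 mm above the bench, at x = -14, y = 0 mm in the board's frame; the hinge axis runs along the board's y.
- flap3 (a joint): Hinge angle of flap 3, rad: 0 = upright (firm stop), 1.57 = closed, flat on the board's +x side of its hinge. Same as flap 1.
- hinge4 (a point): Midpoint of the fixed hinge axis of flap 4, 20.5 mm above the bench, at x = 22, y = 0 mm in the board's frame; the hinge axis runs along the board's y.
- flap4 (a joint): Hinge angle of flap 4, rad: 0 = upright (firm stop), 1.57 = closed, flat on the board's +x side of its hinge. Same as flap 1.
- hinge5 (a point): Midpoint of the fixed hinge axis of flap 5 (the last to close), 20.5 mm above the bench, at x = 58, y = 0 mm in the board's frame; the hinge axis runs along the board's y.
- flap5 (a joint): Hinge angle of flap 5, rad: 0 = upright (firm stop), 1.57 = closed, flat on the board's +x side of its hinge. Same as flap 1.
- capacitor: Loose black cylinder, 22 mm diameter, 30 mm tall, standing on a breadboard; origin at the centre of its underside. Leave it alone.
- heatsink: Loose finned aluminium block 30 x 26 x 26 mm, standing on a breadboard; origin at the centre of its underside. Leave it alone.
- knob_cap: Loose round knob, 26 mm diameter at the foot, 20 mm tall, standing on a breadboard; origin at the centre of its underside. Leave it alone.

How it is judged:
On the way, in this order (a step that is already met when the one before it is completed fails the run):
1. flap 1 is pushed down, the earlier ones staying closed (value of joint flap1 above 1.3 rad).
2. flap 2 is pushed down, the earlier ones staying closed (value of joint each of flap1, flap2 above 1.3 rad).
3. flap 3 is pushed down, the earlier ones staying closed (all of step 2 and value of joint flap3 above 1.3 rad).
4. flap 4 is pushed down, the earlier ones staying closed (all of step 3 and value of joint flap4 above 1.3 rad).
5. flap 5 is pushed down, the earlier ones staying closed (all of step 4 and value of joint flap5 above 1.3 rad).
At the end, for the whole second after the job is handed in: All five flaps are closed (joint above 1.3 rad of 1.57), closed in order from flap 1 to flap 5; the three loose parts stand upright and still within 12 mm of where they were (all of step 5 and distance of each of capacitor, heatsink, knob_cap from where it was at the start of the episode below 0.012 m and angle between each of capacitor, heatsink, knob_cap's own z axis and vertical below 0.2 rad and linear speed of each of capacitor, heatsink, knob_cap below 0.02 m/s); the robot touches nothing.
It fails at once if the gripper presses or pushes on the board, strip or flaps with more than 20 N by the fingers or 8 N by the rest of the hand or arm (contact force between the fingers and board above 20 N or contact force between the arm and board above 8 N).
It fails at once if the capacitor is moved more than 12 mm, lifted or tipped (distance of capacitor from where it was at the start of the episode above 0.012 m or angle between capacitor's own z axis and vertical above 0.3 rad).
It fails at once if the heatsink is moved more than 12 mm, lifted or tipped (distance of heatsink from where it was at the start of the episode above 0.012 m or angle between heatsink's own z axis and vertical above 0.3 rad).
It fails at once if the knob_cap is moved more than 12 mm, lifted or tipped (distance of knob_cap from where it was at the start of the episode above 0.012 m or angle between knob_cap's own z axis and vertical above 0.3 rad).
It also fails if it takes over 40 s, if anything falls off the work surface, if the arm or the gripper's body presses on something with over 40 N, if the wrist force passes 120 N, or if a joint passes its speed limit or range.

### The arm

A 7-joint arm with a two-finger parallel gripper is mounted at the origin on the work surface. World frame = base frame: x ahead of the robot, y to its left, z up, the work surface at z = 0. Lengths are in m, angles in rad, forces in N, time in s.
With the tool pointing down it reaches from about 0.425 to 0.95 m from the base axis. Payload 4.7 kg.
Tool frame: the origin (TCP) lies on the centre line of the jaws, within the pads' length; the fingertips stand robot.nose_length ahead of it and the grasp point (between the pads) lies 8 mm behind it (robot.nose_length is the distance from the TCP to the fingertips, in m); z points along the fingers, x is the direction in which the jaws open and shut, and the axes are right-handed (so a half turn about z gives the same grasp; the last joint's range is limited). The gripper opens to 85 mm and grips with 20 to 120 N. Pads are 22 mm wide; open, the fingers measure 114 mm over their backs; the gripper's body (76 mm by 85 mm) begins 54 mm behind the grasp point. The pads swing forward as they close: fully open they stand 13 mm farther back than shut.
Start: joints at [-1.136, 0.469, -0.049, 1.532, 0.024, 1.141, -0.082], TCP at [0.302, 0.604, 0.242] pointing down, gripper open.
Joint ranges: [-2.59, 2.59], [-0.33, 1.99], [-1.39, 1.29], [0.1, 2.45], [-1.04, 4.18], [0.21, 1.99], [-2.66, 2.66]. Speed limits (rad/s): [2.57, 2.57, 3.14, 3.14, 3.14, 3.14, 3.14].

### API

Orientations are given as [roll, pitch, yaw] about the fixed x, y, z axes, in that order (R = Rz(yaw) Ry(pitch) Rx(roll)).
In Python, from plant import robot gives the robot as it stands. Calls block until the motion is done:
- robot.goto(position, orientation): joint-space move of the TCP to a pose.
- robot.move_straight(position, vel=0.15, attitude=None, contact_N=None): straight line of the TCP; attitude=None keeps the orientation; vel is the mean speed in m/s. With contact_N (N) it stops when the force on the tool has changed by that much, and returns True; else False.
- robot.move_joints(angles): joint-space move.
- robot.grip(opening, strength=None): opening from 0.0 (shut) to 1.0 (fully open); strength is the grip in N (None keeps the last); returns when the fingers have stopped.
- robot.sleep(seconds).
- robot.inverse_kinematics(position, orientation): joint angles nearest the present ones, or None.
- robot.sense(): the state.
- robot.grab_frame(name): name is "scene" or "top"; returns a dict with "image" (480x640x3 uint8, red, green, blue), "range_z" (480x640 float32, m along the optical axis (not along the pixel's ray), 0 where there is no reading), "fx", "fy", "cx", "cy" (pixels), "R" (3x3) and "t" (3): a world point X has camera coordinates R X + t. Camera axes: x right, y down, z forward; pixel columns grow to the right and rows downward; lengths in m; the calibration is good to about 2 mm. A picture is of the moment at which its call begins.
A pose or a line that the arm cannot do raises robot.IKError and nothing moves.
- robot.close_job(): hands the job in, once; it reports no verdict.
The state is a dict: "t": time; "joint_pos": joint angles; "joint_velocities": joint speeds; "effort": joint torques, N m; "tcp_pos": TCP position; "tcp_rot": TCP orientation; "wrist_force": force on the tool from outside, world axes, zero at the start; "torque": the same for the moment, N m; "opening": opening from 0.0 (shut) to 1.0 (fully open).
Only numpy, scipy, OpenCV 4.12 (cv2) and the standard library are available. Lean on these libraries where they do the work, as an engineer would, in place of code of your own. Each camera call takes 0.05 s, during which the arm holds its last target.

## Working session

There is one attempt and no reset: what is moved stays moved. The work goes in short steps, each a Python script; the robot and the scene stay as the last script left them, time stands still between calls to the robot, and variables do not carry over. Pictures are saved under pics/ and viewed, and the job is handed in when it is done.

```bash
mkdir -p pics; python3 - <<'E'
from plant import robot
import cv2,numpy as np
s=robot.sense(); print(s['t'],s['tcp_pos'],s['tcp_rot'],robot.nose_length,s['opening'])
for n in('scene','top'):
    f=robot.grab_frame(n); cv2.imwrite(f'pics/{n}0.png',f['image'][:,:,::-1])
    np.savez(f'{n}0.npz',**f); print(n,f['fx'],f['cx'],f['cy'],-f['R'].T@f['t'],f['R'])
E
```

```text
0.0 [0.30169021 0.60320891 0.24122796] [3.14153914e+00 1.97766590e-03 1.10704068e+00] 0.011 0.998972229709229
scene 573.6392829978417 321.614745003373 235.9211787573091 [ 1.12116912 -0.1757518   0.375993  ] [[ 0.35246948  0.93581735 -0.00333927]
 [ 0.45110541 -0.17303007 -0.87553669]
 [-0.81992022  0.3070936  -0.48314009]]
top 576.5158527928406 321.8355165736581 232.7352723727141 [0.52998081 0.03250421 0.68666555] [[ 2.07285773e-02 -9.99785050e-01 -4.23944985e-04]
 [-9.93954718e-01 -2.05619653e-02 -1.07848157e-01]
 [ 1.07816258e-01  2.65692099e-03 -9.94167287e-01]]
```

View pics/scene0.png

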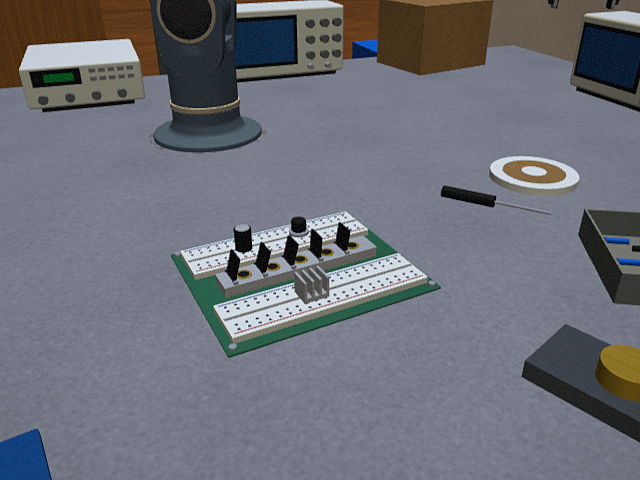

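View pics/top0.png

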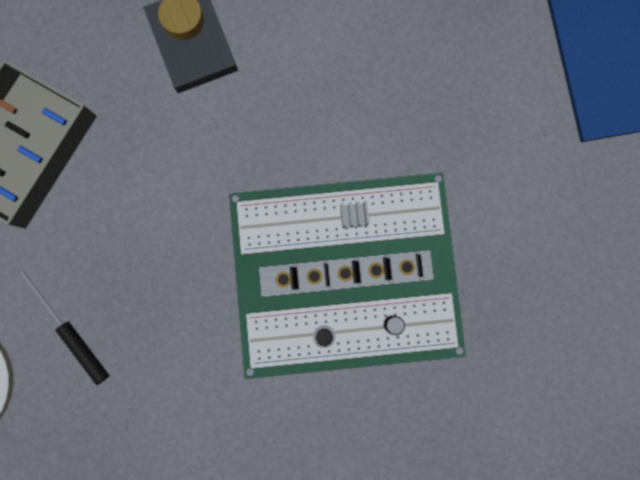

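The top view shows the strip from about (260,280) to (433,265). The right-hand flap at (420,265) is close to the strip end. On the left, beyond the flap at (294,278), there is an open socket at (283,279). So flap 1 is the right one and board +x points image-left, which is about world +y. Next I'll measure the board pose.

```bash
cat > h.py <<'E'
import numpy as np,cv2
def ray(f,u,v,z):
    d=f['R'].T@np.array([(u-f['cx'])/f['fx'],(v-f['cy'])/f['fy'],1.]); c=-f['R'].T@f['t']
    return c+d*(z-c[2])/d[2]
def proj(f,X):
    p=f['R']@np.asarray(X)+f['t']; return np.array([f['fx']*p[0]/p[2]+f['cx'],f['fy']*p[1]/p[2]+f['cy']])
E
python3 - <<'E'
from h import *
for n in('top','scene'):
    f=np.load(f'{n}0.npz'); im=f['image']; hsv=cv2.cvtColor(im,cv2.COLOR_RGB2HSV)
    g=cv2.inRange(hsv,(60,90,30),(90,255,255))
    if n=='scene': g[:200]=0
    g=cv2.morphologyEx(g,cv2.MORPH_OPEN,np.ones((2,2)))
    cs,_=cv2.findContours(g,cv2.RETR_EXTERNAL,cv2.CHAIN_APPROX_NONE); c=max(cs,key=cv2.contourArea)
    P=np.array([ray(f,*(p[0]),0.004)[:2] for p in cv2.convexHull(c)])
    r=cv2.minAreaRect((P*1000).astype(np.float32)); print(n,r)
    ctr=np.array(r[0])/1000
    B=cv2.boxPoints(r)/1000
    e=[B[1]-B[0],B[2]-B[1]]; e=max(e,key=np.linalg.norm); e/=np.linalg.norm(e); e*=np.sign(e[1])
    print(ctr,e,np.degrees(np.arctan2(e[1],e[0])),'reach',np.linalg.norm(ctr))
    nrm=np.array([-e[1],e[0]])
    v=im[:,:,::-1].copy()
    def W(x,y,z): q=ctr+x*e+y*nrm; return [q[0],q[1],z]
    for x in(-.1,.1):
        for y in(-.017,.017): cv2.circle(v,tuple(int(round(a)) for a in proj(f,W(x,y,.018))),2,(0,0,255),-1)
    for x in(-.13,.13):
        for y in(-.11,.11): cv2.circle(v,tuple(int(round(a)) for a in proj(f,W(x,y,.004))),2,(255,0,255),-1)
    for x in(-.086,-.05,-.014,.022,.058):
        for y in(-.013,.013): cv2.circle(v,tuple(int(round(a)) for a in proj(f,W(x,y,.0485))),1,(0,255,255),-1)
    k=v[160:390,220:480] if n=='top' else v[200:370,160:450]
    cv2.imwrite(f'pics/{n}1.png',cv2.resize(k,None,fx=2.5,fy=2.5))
E
```

```text
top ((554.95703125, 4.329864501953125), (196.4307861328125, 256.8648681640625), 6.6950273513793945)
[0.55495703 0.00432986] [-0.11658479  0.99318075] 96.69504 reach 0.5549739221444722
scene ((562.9259643554688, 5.340789794921875), (218.93641662597656, 257.4721374511719), 6.8333420753479)
[0.56292596 0.00534079] [-0.11898188  0.99289644] 96.83335 reach 0.562951299297877
```

View pics/top1.png

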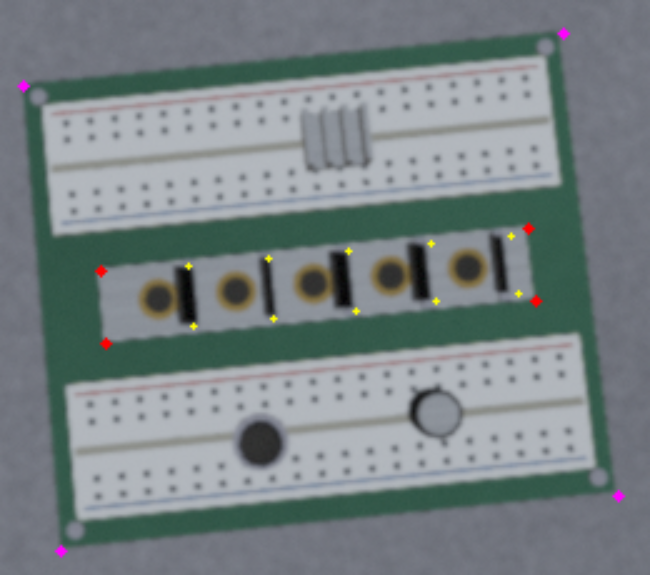

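View pics/scene1.png

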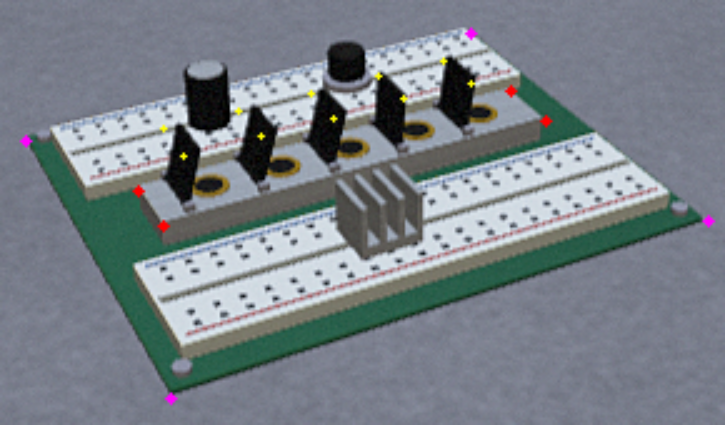

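The top-view prediction fits the strip corners, but the green mask came out short (196 mm instead of 220) and the two views differ by 8 mm. I'll get the pose from the white breadboards instead, which should be 240 x 62 mm at z = 13 mm.

```bash
python3 - <<'E'
from h import *
for n in('top','scene'):
    f=np.load(f'{n}0.npz'); im=f['image']; hsv=cv2.cvtColor(im,cv2.COLOR_RGB2HSV)
    for lo in (150,165,180):
        g=cv2.inRange(hsv,(0,0,lo),(180,45,255))
        R0=np.zeros_like(g)
        if n=='top': R0[170:385,225:470]=1
        else: R0[205:360,165:445]=1
        g=g*R0
        g=cv2.morphologyEx(g,cv2.MORPH_OPEN,np.ones((2,2)))
        g=cv2.morphologyEx(g,cv2.MORPH_CLOSE,np.ones((5,5)))
        cs,_=cv2.findContours(g,cv2.RETR_EXTERNAL,cv2.CHAIN_APPROX_NONE)
        for c in sorted(cs,key=cv2.contourArea)[-3:]:
            P=np.array([ray(f,*(p[0]),0.013)[:2] for p in c])
            r=cv2.minAreaRect((P*1000).astype(np.float32)); print(n,lo,np.round(r[0],1),np.round(r[1],1),round(r[2],2))
    hz=f['range_z']; print('depth check strip center',[ (u,v,np.round(hz[v,u],4)) for u,v in [proj(f,[.555,.0043,.018]).astype(int)]], (f['R']@[.555,.0043,.018]+f['t'])[2])
E
```

```text
top 150 [544.3  86.9] [30.6 31.8] 6.87
top 150 [620.6  12.5] [ 61.5 239.2] 6.86
top 150 [489.8  -3.2] [ 61.5 239.2] 6.89
top 165 [620.6  12.4] [ 60.9 238.2] 6.86
top 165 [489.7  -3.4] [ 60.7 238.2] 6.88
top 180 [620.4  12.3] [ 59.2 237.2] 6.87
top 180 [489.7  -3.5] [ 59.3 237.3] 6.88
depth check strip center [(np.int64(346), np.int64(274), np.float32(0.6673))] 0.667387958601094
scene 150 [446.4 -36.4] [17.8 17.1] 69.01
scene 150 [529.8 -92.7] [102.4  74.8] 0.1
scene 150 [561.6   6.5] [193.8 239.1] 6.59
scene 165 [529.9 -89.1] [102.2  67.2] 0.58
scene 165 [522.6  58.6] [119.1 127.7] 8.34
scene 165 [626.5  13.8] [ 62.4 238.3] 6.73
scene 180 [489.4  66.3] [ 58.3 101.4] 6.79
scene 180 [509.1 -89.1] [60.6 66.8] 0.58
scene 180 [626.3  13.5] [ 61.  237.7] 6.76
depth check strip center [(np.int64(296), np.int64(258), np.float32(0.6916))] 0.6924670395174806
```

Both breadboards in the top view agree: 239 x 61.5 mm, 131.7 mm apart, yaw 96.9°, centre (0.555, 0.005). The scene view differs by about 6 mm, almost all of it across the strip, which the 26 mm flap width can absorb. Next I'll close the gripper and sweep with the fingertips at 25 mm.

```bash
cat >> h.py <<'E'
C=np.array([.556,.0047]); a=np.radians(96.87); E1=np.array([np.cos(a),np.sin(a)])
def W(x,z,y=0): q=C+x*E1+y*np.array([-E1[1],E1[0]]); return [q[0],q[1],z]
E
python3 - <<'E'
from plant import robot
from h import *
print(robot.sense()['t'])
best=None
for yaw in (a,a-np.pi):
    o=[np.pi,0,yaw]
    q=[robot.inverse_kinematics(W(x,z),o) for x,z in((-.13,.15),(-.13,.036),(.09,.036))]
    print(yaw,[None if k is None else np.round(k,2) for k in q])
    if all(k is not None for k in q):
        if best is None or abs(q[0][6])+abs(q[2][6])<best[0]: best=(abs(q[0][6])+abs(q[2][6]),o)
o=best[1]; print(o)
robot.grip(0.0)
robot.goto(W(-.13,.15),o)
robot.move_straight(W(-.13,.045),vel=.1)
s=robot.sense(); print(s['t'],s['tcp_pos'],W(-.13,.045),s['wrist_force'],s['opening'])
for n in('scene','top'):
    f=robot.grab_frame(n); v=f['image'][:,:,::-1]
    v=v[160:390,220:480] if n=='top' else v[170:370,160:450]
    cv2.imwrite(f'pics/{n}2.png',cv2.resize(v,None,fx=2.5,fy=2.5))
E
```

```text
0.1
1.690700446406907 [array([-0.14,  0.43,  0.37,  1.87, -0.2 ,  0.88,  2.02]), array([-0.01,  0.58,  0.2 ,  1.93, -0.18,  0.65,  2.  ]), array([-0.26,  0.54,  0.02,  1.99, -0.02,  0.61,  1.46])]
-1.450892207182886 [array([-0.4 ,  0.5 ,  0.74,  1.88, -0.42,  0.92, -0.91]), array([-0.28,  0.65,  0.58,  1.94, -0.53,  0.71, -0.83]), array([-0.6 ,  0.58,  0.47,  2.01, -0.43,  0.64, -1.3 ])]
[3.141592653589793, 0, np.float64(-1.450892207182886)]
4.825 [ 0.57207506 -0.12454247  0.04565151] [np.float64(0.5715502120620081), np.float64(-0.12436661421462401), 0.045] [-0.05070661 -0.26716839 -0.17610069] 5.618293869362425e-05
```

View pics/scene2.png

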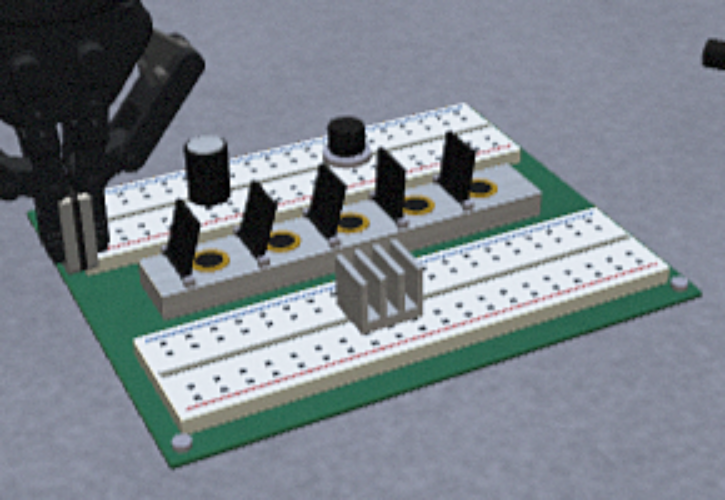

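View pics/top2.png

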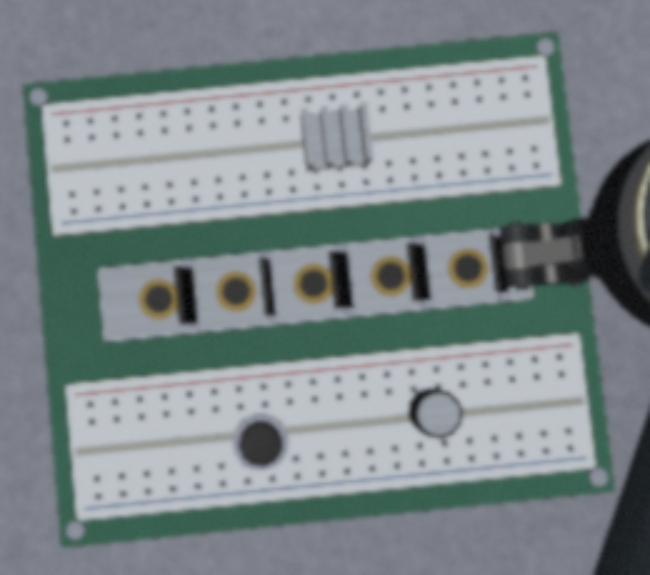

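The closed fingers line up with the strip's middle line: the tips are at about (80,268) in the scene crop and (545,250) in the top crop. Flap 1 is still upright ahead of them. I'll go down and sweep over flap 1 first with a force guard.

```bash
python3 - <<'E'
from plant import robot
from h import *
robot.move_straight(W(-.13,.0355),vel=.1)
for x in(-.1,-.08,-.065):
    r=robot.move_straight(W(x,.0355),vel=.05,contact_N=8)
    s=robot.sense(); print(r,s['t'],np.round(s['tcp_pos'],4),np.round(s['wrist_force'],2))
    if r: break
for n in('scene',):
    f=robot.grab_frame(n); v=f['image'][:,:,::-1]
    v=v[170:370,160:450]
    cv2.imwrite(f'pics/{n}3.png',cv2.resize(v,None,fx=2.5,fy=2.5))
E
```

```text
False 5.925 [ 0.568  -0.0947  0.0356] [ 0.17  0.33 -0.44]
False 6.475 [ 0.5655 -0.074   0.0354] [ 0.8  -1.26 -0.51]
False 6.925 [ 0.5637 -0.0593  0.0355] [ 0.36  0.51 -0.25]
```

View pics/scene3.png

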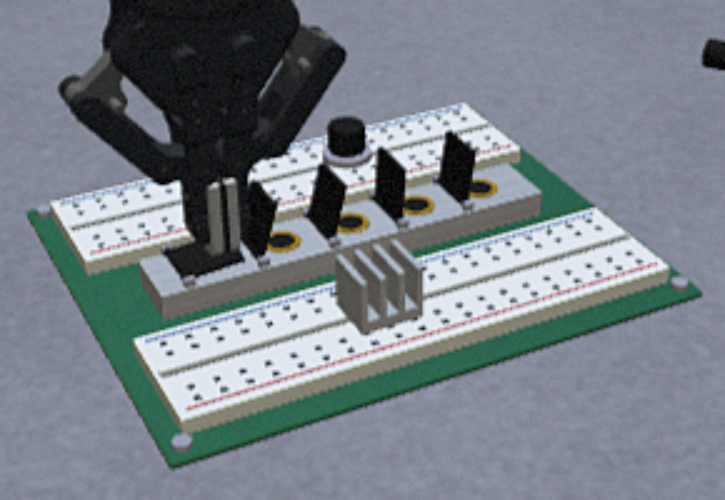

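Flap 1 lies flat at (205,262), the tips are just short of flap 2, and the forces stayed near 1 N. I'll continue along the row.

```bash
python3 - <<'E'
from plant import robot
from h import *
ok=True
for x in(-.03,.006,.042,.07,.095):
    r=robot.move_straight(W(x,.0355),vel=.05,contact_N=8)
    s=robot.sense(); print(r,s['t'],np.round(s['tcp_pos'],4),np.round(s['wrist_force'],2))
    if r: ok=False;break
if ok:
    robot.move_straight(W(.095,.2),vel=.15)
    robot.goto([.40,.42,.25],[np.pi,0,a-np.pi])
for n in('scene','top'):
    f=robot.grab_frame(n); v=f['image'][:,:,::-1]
    v=v[160:390,220:480] if n=='top' else v[170:370,160:450]
    cv2.imwrite(f'pics/{n}4.png',cv2.resize(v,None,fx=2.5,fy=2.5))
print(robot.sense()['t'])
E
```

```text
False 7.825 [ 0.5596 -0.0251  0.0355] [0.16 0.66 0.33]
False 8.6917 [0.5552 0.0106 0.0355] [-0.33 -0.22  0.18]
False 9.5583 [0.5509 0.0463 0.0355] [-0.07 -0.19  0.4 ]
False 10.2667 [0.5475 0.0745 0.0355] [-0.04 -0.12 -0.12]
False 10.9167 [0.5446 0.0991 0.0355] [ 0.41 -0.56  0.22]
13.6
```

View pics/scene4.png

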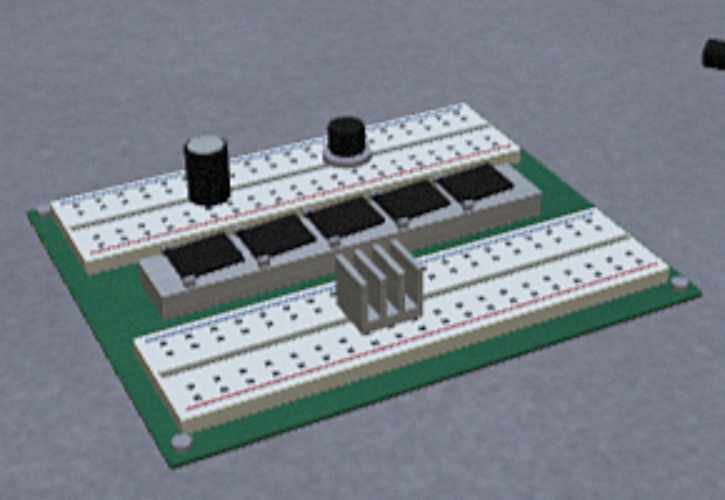

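View pics/top4.png

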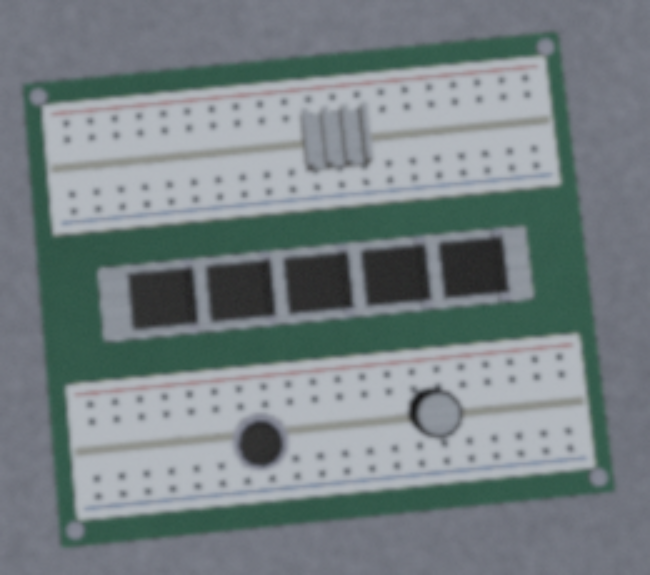

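All five flaps lie flat, in the top crop from (475,266) to (163,299), with even gaps between them. The heatsink (337,137), capacitor (437,412) and knob (260,441) are where they were, and the arm is clear.

```bash
python3 -c "
from plant import robot
robot.close_job()"
```

```text
the job is handed in; nothing more can be done
```

All five flaps were pushed down in order from flap 1 to flap 5, and I handed the job in at about 13.6 s of the 40 s allowed. I used one light sweep with the gripper shut and the fingertips about 24.5 mm above the bench. The force readings I took between the sweep segments were at most about 1.6 N, and the 8 N force guard never triggered.

- **Final pictures:** both cameras show all five flaps flat. The three loose parts are at the same pixels as before, and the arm is lifted clear. I judged the flap angles by eye; from the sweep height they should be about 1.46 rad or more, against the 1.3 needed.
- **Checks that disagreed:** my first board outline, from a green colour mask, came out 196 mm wide instead of 220 mm, so I dropped it. The board pose I used came from the breadboards in the top view, which matched their given sizes. The scene camera placed the near breadboard about 6 mm farther out across the strip, and I did not resolve that. The fingers still lined up with the strip.

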